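# Line up prop pillars by height for spraying

### The job

Stand the four cast pillars upright on the four pairs of sticks on the white spray board, one pillar centred on each pair, in order of height: the shortest on the pair next to the spray gun, the tallest at the far end. Don't topple any pillar, and leave the white mixing cup standing where it is.

Things in the scene. Friction and masses are not known exactly. Their poses are not given: they have to be found in the camera images.
- pillar_60: the shortest of the four cast-resin prop pillars: a mottled tan, gold and black knobbly upright cylinder with flat ends, 60 mm tall and 44 mm in diameter (knobs stand out 1 mm at most), about 114 g. The mass varies by a third. Stands on the table at the start. Origin: centre of its underside; z up along its axis.
- pillar_80: the second shortest of the four cast-resin prop pillars: a mottled tan, gold and black knobbly upright cylinder with flat ends, 80 mm tall and 44 mm in diameter (knobs stand out 1 mm at most), about 152 g. The mass varies by a third. Stands on the table at the start. Origin: centre of its underside; z up along its axis.
- pillar_100: the second tallest of the four cast-resin prop pillars: a mottled tan, gold and black knobbly upright cylinder with flat ends, 100 mm tall and 44 mm in diameter (knobs stand out 1 mm at most), about 190 g. The mass varies by a third. Stands on the table at the start. Origin: centre of its underside; z up along its axis.
- pillar_120: the tallest of the four cast-resin prop pillars: a mottled tan, gold and black knobbly upright cylinder with flat ends, 120 mm tall and 44 mm in diameter (knobs stand out 1 mm at most), about 228 g. The mass varies by a third. Stands on the table at the start. Origin: centre of its underside; z up along its axis.
- sticks_a: the end place of the row on the robot's left (+y) (four alike, about 95 mm apart): two wooden sticks (each 80 x 8 mm, 8 mm high, 26 mm apart centre to centre) fixed on the white spray board. Origin: midway between them at their underside, 10 mm above the table; a pillar stands across both, its underside 8 mm above this origin. x along the sticks, y along the row, z up.
- sticks_b: the second place of the row from the robot's left (four alike, about 95 mm apart): two wooden sticks (each 80 x 8 mm, 8 mm high, 26 mm apart centre to centre) fixed on the white spray board. Origin: midway between them at their underside, 10 mm above the table; a pillar stands across both, its underside 8 mm above this origin. x along the sticks, y along the row, z up.
- sticks_c: the third place of the row from the robot's left (four alike, about 95 mm apart): two wooden sticks (each 80 x 8 mm, 8 mm high, 26 mm apart centre to centre) fixed on the white spray board. Origin: midway between them at their underside, 10 mm above the table; a pillar stands across both, its underside 8 mm above this origin. x along the sticks, y along the row, z up.
- sticks_d: the end place of the row on the robot's right (-y) (four alike, about 95 mm apart): two wooden sticks (each 80 x 8 mm, 8 mm high, 26 mm apart centre to centre) fixed on the white spray board. Origin: midway between them at their underside, 10 mm above the table; a pillar stands across both, its underside 8 mm above this origin. x along the sticks, y along the row, z up.
- spray_gun: spray gun with white cup on top, on a fixed stand with a dark round foot 84 mm across; 175 mm tall, nozzle pointing away from the robot and reaching 70 mm out. Stands about 140 mm beyond the last pair of sticks at one end of the row; which end varies. A fixed paint tin (103 mm tall, 88 mm across) stands beyond the other end. Origin: centre of the foot's underside, on the table; z up.
- cup: empty white plastic mixing cup, 60 mm across the rim and 70 mm tall, standing loose on the table among the pillars; not to be disturbed. Origin: centre of its underside; z up.
Not all that is in view belongs to the job. Leave any green or turquoise look-alike of the pillar_120 alone.

How it is judged (in metres and radians):
At the end, for the whole second after the job is handed in: From the gun's end, the 60, 80, 100 and 120 mm pillars stand on pairs 1 to 4: each centre within 12 mm of its pair's middle, underside 4 to 13 mm above the board (on the sticks), upright within 0.1 rad, at rest; the cup upright (0.3 rad) within 30 mm of its start (((horizontal distance between spray_gun and sticks_a below 0.22 m and horizontal distance between pillar_60 and sticks_a below 0.012 m and z of pillar_60 in the frame of sticks_a between 0.004 and 0.013 m and horizontal distance between pillar_80 and sticks_b below 0.012 m and z of pillar_80 in the frame of sticks_b between 0.004 and 0.013 m and horizontal distance between pillar_100 and sticks_c below 0.012 m and z of pillar_100 in the frame of sticks_c between 0.004 and 0.013 m and horizontal distance between pillar_120 and sticks_d below 0.012 m and z of pillar_120 in the frame of sticks_d between 0.004 and 0.013 m) or (horizontal distance between spray_gun and sticks_d below 0.22 m and horizontal distance between pillar_60 and sticks_d below 0.012 m and z of pillar_60 in the frame of sticks_d between 0.004 and 0.013 m and horizontal distance between pillar_80 and sticks_c below 0.012 m and z of pillar_80 in the frame of sticks_c between 0.004 and 0.013 m and horizontal distance between pillar_100 and sticks_b below 0.012 m and z of pillar_100 in the frame of sticks_b between 0.004 and 0.013 m and horizontal distance between pillar_120 and sticks_a below 0.012 m and z of pillar_120 in the frame of sticks_a between 0.004 and 0.013 m)) and angle between each of pillar_60, pillar_80, pillar_100, pillar_120's own z axis and vertical below 0.1 rad and linear speed of each of pillar_60, pillar_80, pillar_100, pillar_120 below 0.02 m/s and angular speed of each of pillar_60, pillar_80, pillar_100, pillar_120 below 0.2 rad/s and distance of cup from where it was at the start of the episode below 0.03 m and angle between cup's own z axis and vertical below 0.3 rad); the robot touches nothing.
It fails at once if a pillar is toppled (tilted over 0.6 rad) (angle between any of pillar_60, pillar_80, pillar_100, pillar_120's own z axis and vertical above 0.6 rad).
It fails at once if the mixing cup is knocked over (tilted over 0.6 rad) or shifted more than 30 mm (angle between cup's own z axis and vertical above 0.6 rad or distance of cup from where it was at the start of the episode above 0.03 m).
It also fails if it takes over 138 s, if anything falls off the work surface, if the arm or the gripper's body presses on something with over 40 N, if the wrist force passes 120 N, or if a joint passes its speed limit or range.

### The arm

A 6-joint arm with a two-finger parallel gripper is mounted at the origin on the work surface. World frame = base frame: x ahead of the robot, y to its left, z up, the work surface at z = 0. Lengths are in m, angles in degrees, forces in N, time in s.
With the tool pointing down it reaches from about 0.325 to 0.85 m from the base axis. Payload 15.5 kg.
Tool frame: the origin (TCP) lies midway between the tips of the shut fingers; the grasp point (between the pads) lies 19 mm behind it; z points along the fingers, y is the line along which they close (so a half turn about z gives the same grasp; the last joint's range is limited). The gripper opens to 91 mm and grips with 3 to 60 N. Pads are 32 mm wide; open, the fingers measure 118 mm over their backs; the gripper's body (76 mm by 178 mm) begins 60 mm behind the grasp point.
Start: joints at [-82.42, 28.281, 77.091, -0, 74.628, -5.472], TCP at [0.141, -0.609, 0.214] pointing down, gripper open.
Joint ranges: [-166.48, 166.48], [-47.26, 123.95], [12.59, 153.08], [-70.14, 250.14], [6.76, 159.57], [-176.63, 176.63]. Speed limits (degrees/s): [108.29, 108.29, 147.25, 172.46, 172.46, 172.46].

### API

Orientations are given as a 3x3 rotation matrix whose columns are the frame's x, y, z axes.
In Python, from bench import ctrl gives the robot as it stands. The module is installed in compiled form; this text tells all that it offers. Calls block until the motion is done:
- ctrl.goto(position, orientation): joint-space move of the TCP to a pose.
- ctrl.move_l(position, vel=0.15, ori=None, contact_N=None): straight line of the TCP; ori=None keeps the orientation; vel is the mean speed in m/s. With contact_N (N) it stops when the force on the tool has changed by that much, and returns True; else False.
- ctrl.movej(angles): joint-space move.
- ctrl.command_gripper(opening): opening from 0.0 (shut) to 1.0 (fully open); the grip force is fixed at half the most; returns when the fingers have stopped.
- ctrl.sleep(seconds).
- ctrl.ik(position, orientation): joint angles nearest the present ones, or None.
- ctrl.read_camera(name): name is "scene" or "side" or "wrist"; returns the picture (420x560x3 uint8, blue, green, red); there is no depth.
- ctrl.camera_params(name): a dict with "fx", "fy", "cx", "cy" (pixels), "D" ([k1, k2, p1, p2, k3] as OpenCV has them; the pictures are not rectified), "pose" (4x4, takes a point from camera to world coordinates); the wrist camera has in their place "T_tool_cam" (4x4, takes a point from camera to tool coordinates, whose origin is the TCP and whose axes are the flange's). Camera axes: x right, y up, looking along -z (the intrinsics and any distortion apply to the point x, -y, -z); pixel columns grow to the right and rows downward; lengths in m; the calibration is good to about 2 mm. A picture is of the moment at which its call begins: read the wrist's pose just before it. camera_params takes no time and is no camera call.
A pose or a line that the arm cannot do raises ctrl.MotionError and nothing moves.
- ctrl.sign_off(): hands the job in; it is judged then, once.
Readings, each from a call of its own:
- ctrl.current_t(): time.
- ctrl.current_q(): joint angles.
- ctrl.current_dq(): joint speeds.
- ctrl.current_effort(): joint torques, N m.
- ctrl.current_tool_pos(): TCP position.
- ctrl.current_eef_rot(): TCP orientation.
- ctrl.current_contact_force(): force on the tool from outside, world axes, zero at the start.
- ctrl.current_wrist_torque(): the same for the moment, N m.
- ctrl.current_grip_width(): opening from 0.0 (shut) to 1.0 (fully open).
- ctrl.current_grasp_force(): force on a finger pad.
Only numpy, scipy, OpenCV 4.12 (cv2) and the standard library are available. Lean on these libraries where they do the work, as an engineer would, in place of code of your own. Each camera call takes 0.05 s, during which the arm holds its last target. There are 200 camera calls.

## Working session

There is one attempt and no reset: what is moved stays moved. The work goes in short steps, each a Python script; the robot and the scene stay as the last script left them, time stands still between calls to the robot, and variables do not carry over. Pictures are saved under pics/ and viewed, at most 14 in all, crops included, and the job is handed in when it is done.

```bash
mkdir -p pics; python3 - <<'E'
from bench import ctrl
import cv2,numpy as np
np.set_printoptions(precision=4,suppress=True)
for n in("scene","side","wrist"):
    cv2.imwrite(f"pics/{n}0.png",ctrl.read_camera(n)); print(n,ctrl.camera_params(n))
print(ctrl.current_eef_rot(),ctrl.current_t())
E
```

```text
scene {'fx': 508.7983857577021, 'fy': 508.7983857577021, 'cx': 284.83907200220426, 'cy': 201.90702278876213, 'D': array([-0.1047,  0.    ,  0.    ,  0.    ,  0.    ]), 'pose': array([[-0.3724, -0.7102,  0.5975,  1.1082],
       [ 0.9281, -0.2809,  0.2446,  0.2437],
       [-0.0059,  0.6456,  0.7636,  0.8302],
       [ 0.    ,  0.    ,  0.    ,  1.    ]])}
side {'fx': 524.5304198993848, 'fy': 524.5304198993848, 'cx': 291.13186530097926, 'cy': 205.86821375846478, 'D': array([-0.0614,  0.    ,  0.    ,  0.    ,  0.    ]), 'pose': array([[-0.9335,  0.2383, -0.2681,  0.1601],
       [-0.3585, -0.5948,  0.7195,  0.9212],
       [ 0.012 ,  0.7677,  0.6407,  0.8629],
       [ 0.    ,  0.    ,  0.    ,  1.    ]])}
wrist {'fx': 332.18550868933227, 'fy': 332.18550868933227, 'cx': 280.58491810946555, 'cy': 214.86065131951895, 'D': array([-0.0388,  0.    ,  0.    ,  0.    ,  0.    ]), 'T_tool_cam': array([[-0.0001,  0.9544,  0.2986,  0.085 ],
       [ 1.    ,  0.    ,  0.0004, -0.0011],
       [ 0.0004,  0.2986, -0.9544, -0.1694],
       [ 0.    ,  0.    ,  0.    ,  1.    ]])}
[[ 0.9742  0.2259 -0.0001]
 [ 0.2259 -0.9742  0.0009]
 [ 0.0001 -0.0009 -1.    ]] 0.15
```

View pics/scene0.png

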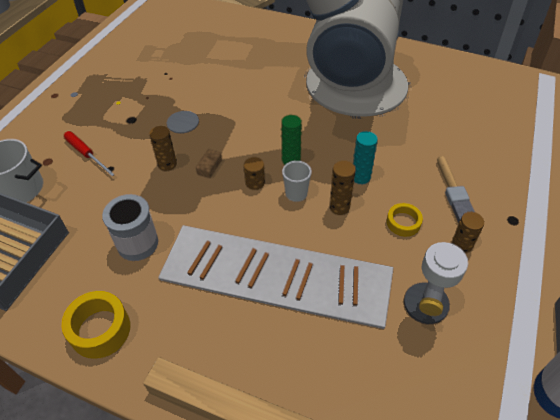

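View pics/side0.png

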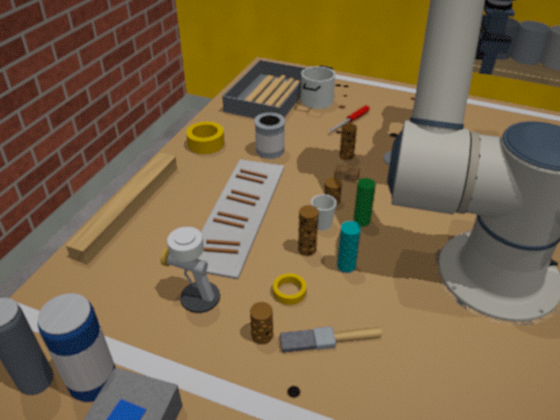

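The scene picture shows the gun at (430,285), the row's +y end, so the shortest pillar goes on sticks_a. The sticks are at (348,284), (298,279), (252,267) and (205,260).

Things that could be taken for pillars, by scene pixel:
- Mottled brown: (163,148), (254,173), (342,188) and (467,231). These are the four pillars.
- Green (291,140) and turquoise (365,158): look-alikes, to be left alone.
- Brown block (208,161): not a pillar.

Next I'll check this choice in a close crop and make the colour masks.

```bash
python3 - <<'E'
import cv2,numpy as np
s=cv2.imread("pics/scene0.png");d=cv2.imread("pics/side0.png")
a=cv2.resize(s[100:260,130:500],None,fx=2.1,fy=2.1);b=cv2.resize(d[110:350,190:390],None,fx=1.0,fy=1.0)
def m(im):
    h=cv2.cvtColor(im,cv2.COLOR_BGR2HSV); return ((h[...,2]<95)&(h[...,1]>110)).astype(np.uint8)*255
A=cv2.resize(m(s)[100:260,130:500],None,fx=1.05,fy=1.05);B=m(d)[110:350,190:390]
c=np.zeros((590,800,3),np.uint8);c[:336,:777]=a;c[340:508,:388]=A[...,None];c[340:580,395:595]=b;c[340:580,598:798]=B[...,None]
cv2.imwrite("pics/crop.png",c)
for im,pts in((s,[(163,148),(254,180),(342,188),(467,231),(300,230),(208,165),(190,145),(350,270)]),(d,[(308,230),(262,325),(348,140),(333,195),(345,172),(250,205)])):
    h=cv2.cvtColor(im,cv2.COLOR_BGR2HSV)
    for u,v in pts: print((u,v),h[v-3:v+4,u-3:u+4].reshape(-1,3).min(0),h[v-3:v+4,u-3:u+4].reshape(-1,3).max(0))
E
```

```text
(163, 148) [ 15 147  52] [ 18 181  70]
(254, 180) [ 13 143  51] [ 18 183  83]
(342, 188) [ 15 145  49] [ 18 179  89]
(467, 231) [ 15 148  52] [ 18 179  88]
(300, 230) [ 15 120 152] [ 16 124 155]
(208, 165) [ 14 117  68] [ 16 129 109]
(190, 145) [ 15 115 104] [ 17 124 106]
(350, 270) [ 0  2 90] [165  17 168]
(308, 230) [ 10 104  27] [ 23 250  76]
(262, 325) [ 14 145  60] [ 20 222 106]
(348, 140) [11 85 34] [ 21 255  77]
(333, 195) [ 0  2 62] [ 50 229 132]
(345, 172) [ 13 115  69] [ 18 154 111]
(250, 205) [ 0  2 89] [173 175 167]
```

View pics/crop.png

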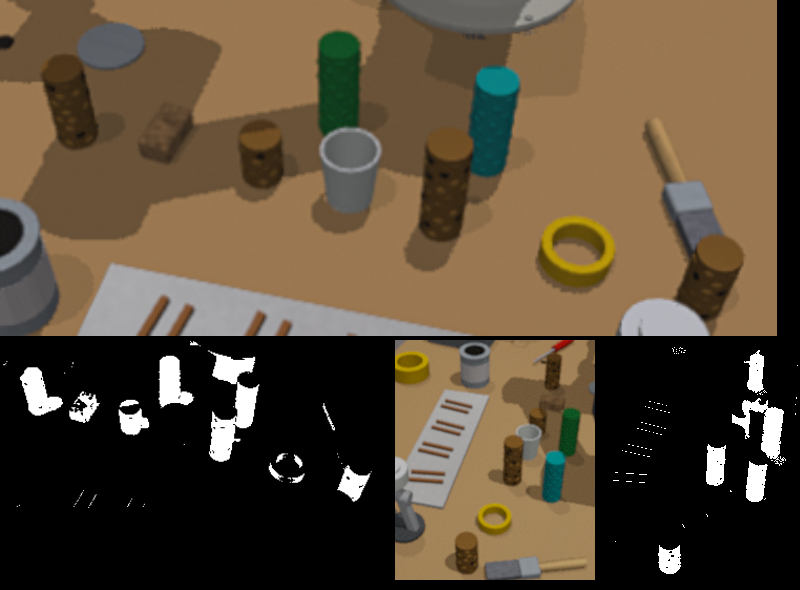

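The crop confirms the four pillars. By scene pixel they look like ~100 at (163,148), 60 at (254,173), 120 at (342,188) and 80 at (467,231). The cup is at (296,180). Now I'll triangulate with a saturation mask.

```bash
cat >h.py <<'E'
from bench import ctrl
import cv2,numpy as np
np.set_printoptions(precision=4,suppress=True)
F=np.diag([1.,-1,-1])
def rays(name,px,T=None):
    p=ctrl.camera_params(name); T=p["pose"] if T is None else T
    K=np.array([[p["fx"],0,p["cx"]],[0,p["fy"],p["cy"]],[0,0,1]])
    u=cv2.undistortPoints(np.float64(px).reshape(-1,1,2),K,p["D"]).reshape(-1,2)
    d=np.c_[u,np.ones(len(u))]@F@T[:3,:3].T
    return T[:3,3],d
def plane(name,px,z,T=None):
    o,d=rays(name,px,T); return o+d*((z-o[2])/d[:,2])[:,None]
def meet(os,ds):
    A=np.zeros((3,3));b=np.zeros(3)
    for o,d in zip(os,ds):
        d=d/np.linalg.norm(d);P=np.eye(3)-np.outer(d,d);A+=P;b+=P@o
    x=np.linalg.solve(A,b)
    return x,max(np.linalg.norm(np.cross(x-o,d/np.linalg.norm(d))) for o,d in zip(os,ds))
def brown(im):
    h=cv2.cvtColor(im,cv2.COLOR_BGR2HSV).astype(int)
    m=((h[...,1]>137)&(h[...,0]>8)&(h[...,0]<23)&(h[...,2]<125)).astype(np.uint8)
    return cv2.morphologyEx(cv2.morphologyEx(m,cv2.MORPH_CLOSE,np.ones((5,5))),cv2.MORPH_OPEN,np.ones((5,5)))
def blobs(m,amin=60):
    n,l,s,c=cv2.connectedComponentsWithStats(m); return [(c[i],s[i]) for i in range(1,n) if s[i][4]>=amin]
def wristT():
    T=np.eye(4);T[:3,:3]=ctrl.current_eef_rot();T[:3,3]=ctrl.current_tool_pos()
    return T@ctrl.camera_params("wrist")["T_tool_cam"]
E
python3 - <<'E'
from h import *
I={n:cv2.imread(f"pics/{n}0.png") for n in("scene","side")}
B={n:blobs(brown(I[n])) for n in I}
for n in B:
    for c,s in B[n]: print(n,c,s)
def near(n,p): return min(B[n],key=lambda b:np.linalg.norm(b[0]-p))[0]
for k,a,b in(("100?",(163,148),(348,140)),("60?",(254,173),(332,192)),("120?",(342,188),(308,230)),("80?",(467,231),(262,322))):
    o1,d1=rays("scene",near("scene",a));o2,d2=rays("side",near("side",b))
    print(k,*meet([o1,o2],[d1[0],d2[0]]))
for n in I:
    h=cv2.cvtColor(I[n],cv2.COLOR_BGR2HSV)
    w=cv2.morphologyEx(((h[...,1]<40)&(h[...,2]>60)).astype(np.uint8),cv2.MORPH_CLOSE,np.ones((15,15)))
    p=(285,275) if n=="scene" else (240,212)
    _,l=cv2.connectedComponents(cv2.morphologyEx(w,cv2.MORPH_OPEN,np.ones((9,9))));bd=(l==l[p[1],p[0]])
    st=(bd&(h[...,1]>70)).astype(np.uint8)
    for c,s in blobs(st,12): print(n,"stick",c,s[4],plane(n,c,.018)[0])
E
```

```text
scene [162.7552 147.4957] [150 126  26  45 821]
scene [253.9193 172.6404] [244 157  20  33 570]
scene [341.7519 186.4981] [ 330  160   25   55 1076]
scene [405.2596 211.1538] [397 208  17   8 104]
scene [468.229  230.5707] [453 212  31  40 799]
scene [403.9697 233.0808] [396 230  17   7  99]
scene [430.753  306.4512] [420 298  23  18 328]
scene [ 87.7442 312.515 ] [ 71 300  41  34 602]
scene [108.0661 343.1881] [ 76 315  55  44 771]
scene [  9.2697 378.173 ] [  0 362  23  30 445]
side [51.   7.5] [48  3  7 10 70]
side [160.2154   9.7385] [157   6   8   9  65]
side [32.     11.6111] [24  8 16  7 90]
side [80.1449 14.3623] [74 11 13  7 69]
side [ 9.415  23.9608] [  0  13  20  22 306]
side [75.7778 39.1852] [71 35 11  9 81]
side [12.0965 49.943 ] [  3  42  20  16 228]
side [28.8485 69.2576] [26 65  7 10 66]
side [14. 76.] [12 70  5 13 65]
side [20.  98.2] [17 93  8 11 75]
side [  3.9839 105.8871] [  0  99  10  14 124]
side [ 40.084  106.8487] [ 33 103  16   9 119]
side [ 91.6178 112.7104] [ 78 103  28  20 259]
side [ 64.4615 111.8   ] [ 53 104  23  18 195]
side [ 27.4516 111.5645] [ 23 
[... 1633 characters left out ...]
 ]
side stick [270.1875 159.5057] 176 [ 0.6412 -0.1956  0.018 ]
side stick [253.2206 173.0882] 68 [ 0.659 -0.119  0.018]
side stick [249.6286 178.4143] 70 [ 0.658  -0.0934  0.018 ]
side stick [244.9221 194.0909] 77 [ 0.6413 -0.0275  0.018 ]
side stick [240.5679 199.963 ] 81 [ 0.6415 -0.0017  0.018 ]
side stick [232.4607 215.7753] 89 [0.6338 0.0614 0.018 ]
side stick [228.266 222.383] 94 [0.6325 0.0872 0.018 ]
side stick [199.     227.8235] 17 [0.6888 0.1308 0.018 ]
side stick [222.5234 242.    ] 107 [0.6145 0.1537 0.018 ]
side stick [220.4018 249.8482] 112 [0.6073 0.1787 0.018 ]
side stick [190.6034 275.6379] 58 [0.6313 0.2738 0.018 ]
side stick [214.5116 279.0853] 129 [0.5786 0.2635 0.018 ]
```

The 120 and 80 triangulate well: mid-heights 64 and 44 mm, ray gap under 1 mm. The other two merged with the block in the side view. I'll refine these and the sticks with the wrist camera from several poses.

```bash
python3 - <<'E'
from h import *
R=np.array([[1.,0,0],[0,-1,0],[0,0,-1]])
for i,p in enumerate([(.40,-.25,.28),(.40,0,.28),(.52,.10,.28),(.52,-.08,.28)]):
    ctrl.goto(p,R); ctrl.sleep(.2); T=wristT(); im=ctrl.read_camera("wrist")
    cv2.imwrite(f"pics/w{i}.png",im); np.save(f"w{i}.npy",T)
print(ctrl.current_t())
c=np.vstack([np.hstack([cv2.imread(f"pics/w{i}.png") for i in r]) for r in((0,1),(2,3))])
cv2.imwrite("pics/wall.png",cv2.resize(c,(784,588)))
E
```

```text
5.1917
```

View pics/wall.png

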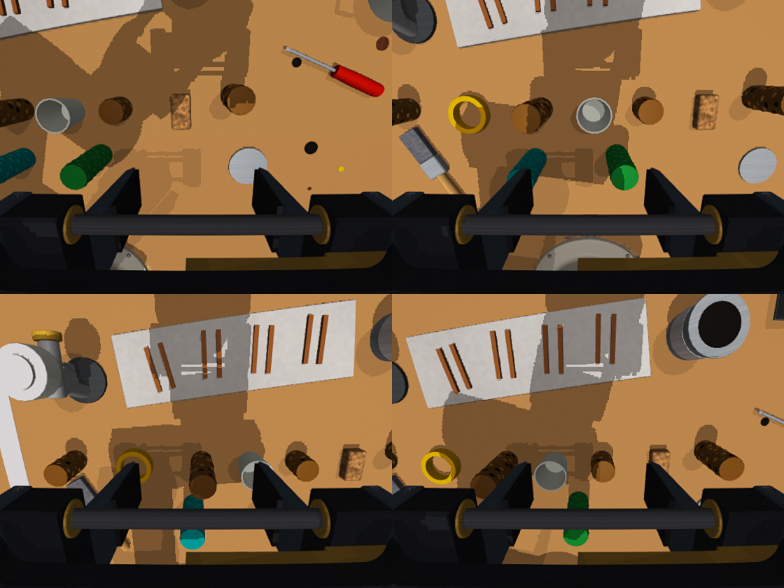

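The wrist pictures (2x2 montage) show all the pillars, the cup and both sides of the four stick pairs clearly. In w2 and w3 all eight sticks lie on the board in the upper half.

```bash
python3 - <<'E'
from h import *
W=[cv2.imread(f"pics/w{i}.png") for i in range(4)];T=[np.load(f"w{i}.npy") for i in range(4)]
seeds={"60":{0:(164,157),1:(366,157),2:(430,243),3:(302,247)},"100":{0:(340,143),3:(467,233)},"120":{1:(191,164),2:(288,257),3:(150,255)},"80":{2:(94,249)}}
sc={"60":(254,173),"100":(163,148),"120":(342,188),"80":(467,231)};sd={"120":(308,230),"80":(262,322)}
def mk(im,vmax):
    h=cv2.cvtColor(im,cv2.COLOR_BGR2HSV).astype(int)
    m=((h[...,1]>140)&(h[...,0]>8)&(h[...,0]<22)&(h[...,2]<vmax)).astype(np.uint8)
    return cv2.morphologyEx(cv2.morphologyEx(m,cv2.MORPH_CLOSE,np.ones((5,5))),cv2.MORPH_OPEN,np.ones((5,5)))
def near(im,p,vmax):
    c,s=min(blobs(mk(im,vmax)),key=lambda b:np.linalg.norm(b[0]-p)); return c,s
vis=[]
for k in seeds:
    os,ds=[],[]
    L=[("wrist",W[i],p,T[i]) for i,p in seeds[k].items()]+[("scene",cv2.imread("pics/scene0.png"),sc[k],None)]
    if k in sd: L.append(("side",cv2.imread("pics/side0.png"),sd[k],None))
    for n,im,p,t in L:
        c,s=near(im,p,200 if n=="wrist" else 125); o,d=rays(n,c,t); os.append(o);ds.append(d[0]); print(k,n,c,s,end=" ")
        q=plane(n,c,int(k)/2000,t)[0]; print(q)
    print("==",k,*meet(os,ds))
    w=[i for i,l in enumerate(L) if l[0]=="wrist"]
P=[]
for i in(2,3):
    h=cv2.cvtColor(W[i],cv2.COLOR_BGR2HSV)
    w=((h[...,1]<40)&(h[...,2]>70)).astype(np.uint8)
    w=cv2.morphologyEx(w,cv2.MORPH_CLOSE,np.ones((25,25)));_,l=cv2.connectedComponents(w)
    p=(260,110) if i==2 else(260,110)
    st=((l==l[p[1],p[0]])&(h[...,1]>70)).astype(np.uint8)
    b=sorted([x for x in blobs(st,100)],key=lambda x:x[0][0]); print(i,[(x[0],x[1][4]) for x in b]); P.append([x[0] for x in b])
for a,b in zip(*P):
    o1,d1=rays("wrist",a,T[2]);o2,d2=rays("wrist",b,T[3]); print(*meet([o1,o2],[d1[0],d2[0]]),plane("wrist",a,.018,T[2])[0][:2],plane("wrist",b,.018,T[3])[0][:2])
for i,p in((1,(289,162)),(3,(226,255))):print("cup",plane("wrist",p,.05,T[i]))
E
```

```text
60 wrist [294.5971 147.2204] [     0      0    560    349 139073] [ 0.4415 -0.2669  0.03  ]
60 wrist [293.716  154.3963] [     0      0    560    349 130492] [ 0.4332 -0.0163  0.03  ]
60 wrist [326.2091 365.5223] [  159   336   392    51 13233] [0.2269 0.0297 0.03  ]
60 wrist [294.1431 166.9904] [     0      0    560    349 107464] [ 0.5372 -0.095   0.03  ]
60 scene [253.9302 172.4562] [244 157  20  32 559] [ 0.4291 -0.106   0.03  ]
== 60 [ 0.4803 -0.0706  0.1852] 0.19090393929962016
100 wrist [294.5971 147.2204] [     0      0    560    349 139073] [ 0.4436 -0.266   0.05  ]
100 wrist [459.9262 320.4251] [442 293  31  56 854] [ 0.3227 -0.3334  0.05  ]
100 scene [162.7534 147.4932] [150 126  26  45 811] [ 0.4503 -0.3186  0.05  ]
== 100 [ 0.4492 -0.2686  0.1315] 0.05679336557250041
120 wrist [293.716  154.3963] [     0      0    560    349 130492] [ 0.4369 -0.0152  0.06  ]
120 wrist [286.9103 161.9704] [     0      0    560    349 103191] [0.5474 0.093  0.06  ]
120 wrist [ 97.378  102.7224] [ 83  72  30  63 508] [0.6153 0.1291 0.06  ]
120 scene [341.8399 186.5612] [ 331  161   24   54 
[... 1352 characters left out ...]
33] 0.0001760594271089463 [0.6161 0.1533] [0.6164 0.1514]
[0.6352 0.0869 0.0137] 0.00023175492893614063 [0.6346 0.0871] [0.6351 0.0853]
[0.6365 0.061  0.0139] 0.00010748760100244086 [0.6361 0.0613] [0.6363 0.0597]
[ 0.6439 -0.0024  0.0141] 0.00014618168622577735 [ 0.6437 -0.0014] [ 0.6434 -0.0031]
[ 0.6438 -0.0283  0.0137] 0.0003246119782617334 [ 0.6438 -0.0271] [ 0.6431 -0.0288]
[ 0.6618 -0.0941  0.0129] 0.00037286825219712765 [ 0.6608 -0.0918] [ 0.6615 -0.0939]
[ 0.6609 -0.1201  0.0129] 0.00035947907057691286 [ 0.6606 -0.1175] [ 0.6599 -0.1196]
[ 0.7233 -0.1389  0.0256] 0.0009581553955778765 [ 0.7265 -0.1433] [ 0.7244 -0.1399]
cup [[ 0.4266 -0.01    0.05  ]]
cup [[ 0.4246 -0.0063  0.05  ]]
```

Stick pairs measured: z about 0.0135 mid-blob, ray gaps under 0.4 mm. The pillar mask needs a separate threshold for the wrist pictures, so I'll use grabCut in seeded boxes.

```bash
python3 - <<'E'
from h import *
W=[cv2.imread(f"pics/w{i}.png") for i in range(4)];T=[np.load(f"w{i}.npy") for i in range(4)]
# boxes u0,v0,u1,v1
bx={"60":{0:(136,135,194,181),1:(342,133,394,184),3:(280,223,324,266)},"100":{0:(310,114,370,168),3:(438,203,514,265)},
"120":{1:(165,134,232,196),2:(264,220,314,296),3:(111,220,192,283)},"80":{2:(57,222,129,274)}}
sc={"60":(253.9,172.5),"100":(162.75,147.5),"120":(341.8,186.6),"80":(468.2,230.6)};sd={"120":(307.4,230.5),"80":(261.3,323.1)}
tiles=[]
for k in bx:
    os,ds=[],[]
    for i,(a,b,c,d) in bx[k].items():
        m=np.zeros(W[i].shape[:2],np.uint8)
        roi=W[i][b-15:d+15,a-15:c+15].copy(); mm=np.full(roi.shape[:2],0,np.uint8)
        cv2.setRNGSeed(0); cv2.grabCut(roi,mm,(15,15,c-a,d-b),np.zeros((1,65)),np.zeros((1,65)),6,cv2.GC_INIT_WITH_RECT)
        f=(mm&1).astype(np.uint8); f=cv2.morphologyEx(cv2.morphologyEx(f,cv2.MORPH_CLOSE,np.ones((7,7))),cv2.MORPH_OPEN,np.ones((5,5)))
        c0,s=max(blobs(f),key=lambda x:x[1][4]); q=c0+[a-15,b-15]
        o,dd=rays("wrist",q,T[i]);os.append(o);ds.append(dd[0]); print(k,i,q,s[4],plane("wrist",q,int(k)/2000,T[i])[0][:2])
        v=roi.copy();cs,_=cv2.findContours(f,0,1);cv2.drawContours(v,cs,-1,(255,0,255),1);cv2.circle(v,tuple(int(x) for x in c0),1,(255,255,0),-1)
        tiles.append(cv2.resize(v,(196,190)))
    for n,dct in(("scene",sc),("side",sd)):
        if k in dct: o,dd=rays(n,dct[k]);os.append(o);ds.append(dd[0])
    print("==",k,*meet(os,ds))
tiles+=[tiles[0]*0]*(12-len(tiles))
cv2.imwrite("pics/seg.png",np.vstack([np.hstack(tiles[j:j+4]) for j in(0,4,8)]))
E
```

```text
60 0 [164.1846 157.2544] 1533 [ 0.4296 -0.1025]
60 1 [365.0375 157.3069] 1414 [ 0.4295 -0.1062]
60 3 [300.4013 245.6421] 1246 [ 0.4296 -0.1049]
== 60 [ 0.4305 -0.1047  0.033 ] 0.0011722598457563928
100 0 [340.2127 140.9088] 1754 [ 0.451  -0.3198]
100 3 [468.8368 237.8407] 2335 [ 0.4487 -0.3236]
== 100 [ 0.4507 -0.3197  0.0519] 0.0024023269077898847
120 1 [199.1072 163.8377] 2193 [0.4262 0.0959]
120 2 [288.6895 259.7378] 2258 [0.422  0.0901]
120 3 [146.158  254.4585] 2203 [0.4294 0.0949]
== 120 [0.4285 0.0922 0.0659] 0.003876630066695588
80 2 [ 92.8017 248.5863] 1992 [0.4287 0.3546]
== 80 [0.4299 0.3521 0.0442] 0.0004826207162638262
```

View pics/seg.png

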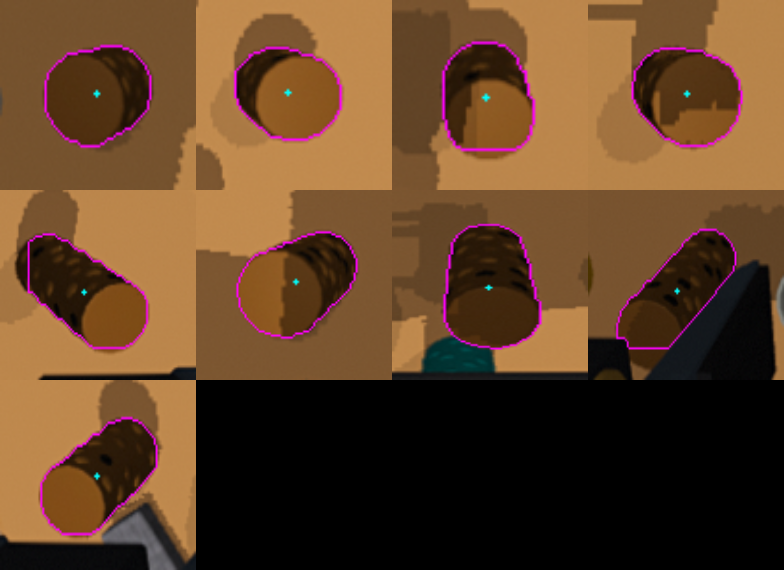

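Segmentation is good. The only bad one is the 120 in w3, which the finger cut off, and the other views outvote it. Now I'll check obstacle positions and IK.

```bash
cat >>h.py <<'E'
PICK={60:(.430,-.105),80:(.430,.3515),100:(.4505,-.3195),120:(.4275,.0915)}
PLACE={60:(.6127,.1663),80:(.6359,.0740),100:(.6439,-.0154),120:(.6614,-.1071)}
GZ={60:.038,80:.055,100:.068,120:.085}   # grasp height above underside
def Rz(deg): # yaw of tool x axis
    a=np.radians(deg);c,s=np.cos(a),np.sin(a); return np.array([[c,s,0],[s,-c,0],[0,0,-1]])
E
python3 - <<'E'
from h import *
for n,p in dict(turq=(362,180),green=(290,162),gun=(427,303),brush=(470,238),brushhead=(460,205),tin=(135,255)).items(): print(n,plane("scene",p,0)[0])
for k in PICK:
  for yaw in(90,-90,45,-45,0):
    r=[]
    for p,z in((PICK[k],0),(PICK[k],.16),(PLACE[k],.018),(PLACE[k],.16)):
        q=ctrl.ik((*p,z+GZ[k]-.019),Rz(yaw)); r.append(None if q is None else np.round(q)[[0,5]])
    print(k,yaw,r)
E
```

```text
turq [0.3364 0.1135 0.    ]
green [ 0.3432 -0.0558  0.    ]
gun [0.5888 0.3129 0.    ]
brush [0.4091 0.3648 0.    ]
brushhead [0.3283 0.3309 0.    ]
tin [ 0.6962 -0.2476 -0.    ]
60 90 [array([-21., -21.]), array([-21., -21.]), array([10., 10.]), array([10., 10.])]
60 -90 [array([-21., 159.]), array([-21., 159.]), array([  10., -170.]), array([  10., -170.])]
60 45 [array([-21.,  24.]), array([-21.,  24.]), array([10., 55.]), array([10., 55.])]
60 -45 [array([-21., 114.]), array([-21., 114.]), array([ 10., 145.]), array([ 10., 145.])]
60 0 [array([-21.,  69.]), array([-21.,  69.]), array([ 10., 100.]), array([ 10., 100.])]
80 90 [array([33., 33.]), array([33., 33.]), array([1., 1.]), array([1., 1.])]
80 -90 [array([  33., -147.]), array([  33., -147.]), None, None]
80 45 [array([33., 78.]), array([33., 78.]), array([ 1., 46.]), array([ 1., 46.])]
80 -45 [array([ 33., 168.]), array([ 33., 168.]), array([  1., 136.]), array([  1., 136.])]
80 0 [array([ 33., 123.]), array([ 33., 123.]), array([ 1., 91.]), array([ 1., 91.])]
100 90 [array([-42., -42.]), array([-42., -42.]), array([-7., -7.]), array([-7., -7.])]
100 -90 [array([-42., 138.]), array([-42., 138.]), array([ -7., 173.]), array([ -7., 173.])]
100 45 [array([-42.,   3.]), array([-42.,   3.]), array([-7., 38.]), array([-7., 38.])]
100 -45 [array([-42.,  93.]), array([-42.,  93.]), array([ -7., 128.]), array([ -7., 128.])]
100 0 [array([-42.,  48.]), array([-42.,  48.]), array([-7., 83.]), array([-7., 83.])]
120 90 [array([4., 4.]), array([4., 4.]), array([-14., -14.]), array([-14., -14.])]
120 -90 [array([   4., -176.]), array([   4., -176.]), array([-14., 166.]), array([-14., 166.])]
120 45 [array([ 4., 49.]), array([ 4., 49.]), array([-14.,  31.]), array([-14.,  31.])]
120 -45 [array([  4., 139.]), array([  4., 139.]), array([-14., 121.]), array([-14., 121.])]
120 0 [array([ 4., 94.]), array([ 4., 94.]), array([-14.,  76.]), array([-14.,  76.])]
```

Plan: place in the order 120, 100, 80, 60, with grasp yaws that clear the cup, the green and turquoise look-alikes, the brush and the gun.

```bash
cat >>h.py <<'E'
def job(k,yp,yl,via=None):
    g=GZ[k]-.019; H=.17
    x,y=PICK[k]; ctrl.goto((x,y,max(H+g,.2)),Rz(yp))
    print("pick contact",ctrl.move_l((x,y,g),.12,contact_N=8),ctrl.current_tool_pos())
    ctrl.command_gripper(0.0); print("width mm",91*ctrl.current_grip_width(),"F",ctrl.current_grasp_force())
    z0=ctrl.current_tool_pos()[2]
    ctrl.move_l((x,y,z0+.03),.06); ctrl.move_l((x,y,z0+H),.15)
    if via: ctrl.goto((*via,z0+H),Rz(yl))
    x,y=PLACE[k]; ctrl.goto((x,y,z0+H),Rz(yl)); ctrl.sleep(.3)
    ctrl.move_l((x,y,z0+.035),.12); ctrl.sleep(.3)
    print("place contact",ctrl.move_l((x,y,z0+.014),.02,contact_N=5),"underside",ctrl.current_tool_pos()[2]-z0,"width",91*ctrl.current_grip_width())
    ctrl.command_gripper(1.0); ctrl.sleep(.3); ctrl.move_l((x,y,z0+H),.15); print("t",ctrl.current_t())
E
python3 - <<'E'
from h import *
job(120,-45,-45)
cv2.imwrite("pics/scene1.png",ctrl.read_camera("scene"))
E
```

```text
pick contact False [0.4278 0.0915 0.0664]
width mm 43.47643907963799 F 30.000075101852417
place contact True underside 0.017903612413533276 width 43.48642623026249
t 16.525
```

View pics/scene1.png

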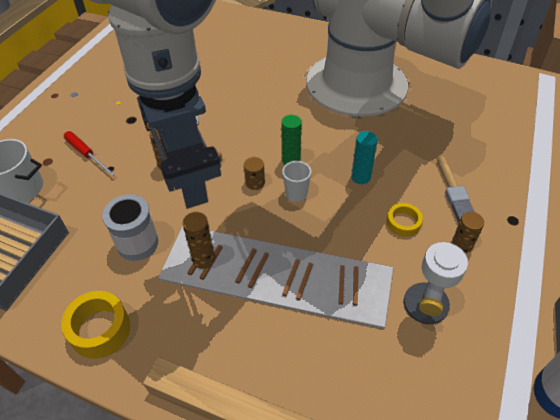

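The 120 stands on the far pair at about (203,240), contact came at 17.9 mm, and the cup is untouched. The 100 and 80 go next.

```bash
python3 - <<'E'
from h import *
job(100,90,90)
job(80,0,90,via=(.45,.1))
cv2.imwrite("pics/scene2.png",ctrl.read_camera("scene"))
E
```

```text
pick contact False [ 0.4508 -0.3197  0.0495]
width mm 43.53353315461569 F 29.996917247772217
place contact True underside 0.017909374456749658 width 43.43196185235845
t 29.5
pick contact False [0.4303 0.3517 0.0366]
width mm 43.775172625199616 F 29.995982944965363
place contact True underside 0.017919205946230518 width 43.68069733470476
t 43.2417
```

View pics/scene2.png

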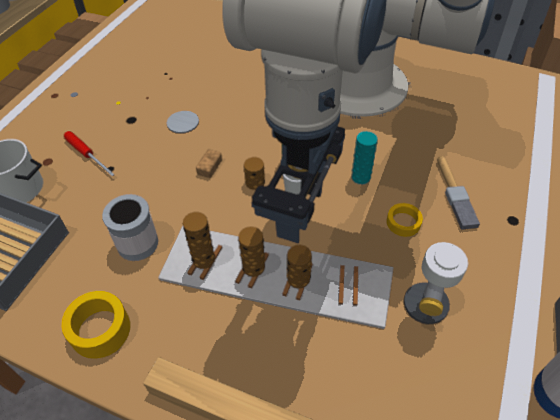

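The 120, 100 and 80 stand on their pairs at (200,240), (252,255) and (299,268). The 60 goes next, then a check.

```bash
python3 - <<'E'
from h import *
job(60,-45,-45)
ctrl.goto((.40,0,.30),Rz(0)); ctrl.sleep(.3)
ctrl.goto((.50,.03,.32),Rz(0)); ctrl.sleep(.5); T=wristT(); w=ctrl.read_camera("wrist"); np.save("wf.npy",T); cv2.imwrite("pics/wf.png",w)
ctrl.goto((.2,-.5,.3),Rz(-80)); s=ctrl.read_camera("scene"); d=ctrl.read_camera("side")
cv2.imwrite("pics/sf.png",s);cv2.imwrite("pics/df.png",d)
cv2.imwrite("pics/fin.png",np.vstack([np.hstack([s[100:330,150:500],d[100:330,150:500]]),np.hstack([w[:260],np.zeros((260,140,3),np.uint8)])]))
S=blobs(brown(s));D=blobs(brown(d))
for k,p in PLACE.items():
    q=[]
    for n,B in(("scene",S),("side",D)):
        c=[np.linalg.norm(plane(n,b[0],.018+k/2000)[0][:2]-p) for b in B]; q.append(B[int(np.argmin(c))][0])
    o1,d1=rays("scene",q[0]);o2,d2=rays("side",q[1]);x,e=meet([o1,o2],[d1[0],d2[0]]); print(k,x,"err mm",1000*(x[:2]-p),"gap",e)
E
```

```text
pick contact False [ 0.4303 -0.1051  0.0194]
width mm 43.325765603475006 F 30.000090301036835
place contact True underside 0.01794345860038772 width 43.3751225580628
t 55.475
60 [0.6203 0.1415 0.1184] err mm [  7.6458 -24.8299] gap 0.044093972400065407
80 [0.6343 0.0663 0.0788] err mm [-1.6367 -7.6547] gap 0.017034540778769033
100 [ 0.6442 -0.0047  0.0517] err mm [ 0.2618 10.7055] gap 0.015162946705489847
120 [ 0.6633 -0.0877  0.0195] err mm [ 1.8746 19.4423] gap 0.04905627563538652
```

View pics/fin.png

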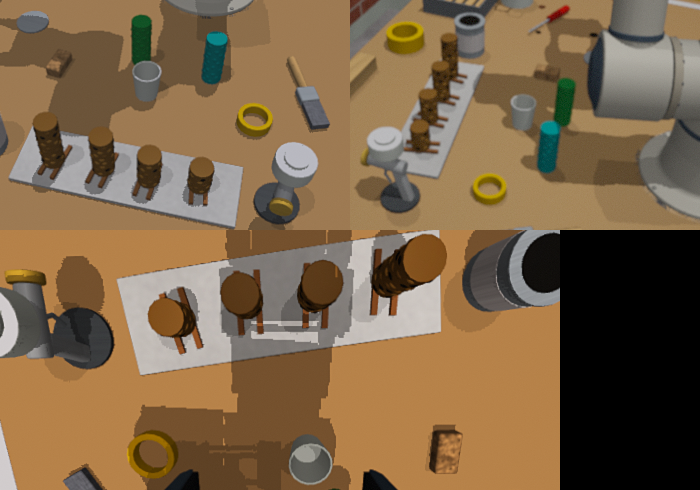

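The side-view blobs merged (gaps of 15–49 mm), so those "errors" aren't valid. I'll check instead with the separated scene blobs and the top faces in the wrist picture: (172,87), (241,64), (322,54) and (425,27).

```bash
python3 - <<'E'
from h import *
S=blobs(brown(cv2.imread("pics/sf.png")),200);T=np.load("wf.npy")
w={60:(172,87),80:(241,64),100:(322,54),120:(425,27)}
for k,p in PLACE.items():
    c=[(np.linalg.norm(plane("scene",b[0],.018+k/2000)[0][:2]-p),b) for b in S];b=min(c,key=lambda t:t[0])[1]
    print(k,b[1],"scene err mm",1000*(plane("scene",b[0],.018+k/2000)[0][:2]-p),"wrist err",1000*(plane("wrist",w[k],.018+k/1000,T)[0][:2]-p))
print("cup",plane("wrist",(310,228),.07,T))
E
```

```text
60 [339 258  25  36 740] scene err mm [0.4821 0.7854] wrist err [-0.1709 -8.3182]
80 [287 245  24  43 887] scene err mm [-0.4695  1.6204] wrist err [-1.5301  0.1485]
100 [ 239  227   27   53 1069] scene err mm [-1.6316  2.6577] wrist err [-2.5291  3.884 ]
120 [ 183  212   35   60 1268] scene err mm [ 0.7382 -1.6352] wrist err [ 1.9179 -0.4068]
cup [[ 0.4349 -0.0083  0.07  ]]
```

The scene view puts all four within 3 mm. The hand-picked wrist pixel for the 60 disagrees by 8 mm, so I'll segment its top face.

```bash
python3 - <<'E'
from h import *
T=np.load("wf.npy");im=cv2.imread("pics/wf.png")
h=cv2.cvtColor(im,cv2.COLOR_BGR2HSV)
print([h[v,u] for u,v in((165,87),(172,87),(185,95),(192,88),(140,120))])
m=((h[...,1]>100)&(h[...,2]>95)).astype(np.uint8);m[:,:140]=0;m[:,205:]=0;m[:60]=0;m[115:]=0
m=cv2.morphologyEx(m,cv2.MORPH_OPEN,cv2.getStructuringElement(2,(11,11)))
for c,s in blobs(m,200): print(c,s,plane("wrist",c,.078,T)[0][:2]-PLACE[60])
cv2.imwrite("pics/c60.png",cv2.resize(im[50:140,130:220],None,fx=6,fy=6,interpolation=2))
E
```

```text
[array([ 16, 199, 131], dtype=uint8), array([ 15, 196, 135], dtype=uint8), array([ 16, 209,  39], dtype=uint8), array([ 15, 226,  35], dtype=uint8), array([ 15,  16, 195], dtype=uint8)]
[165.2426  86.5252] [ 148   67   35   39 1051] [ 0.0004 -0.0004]
```

View pics/c60.png

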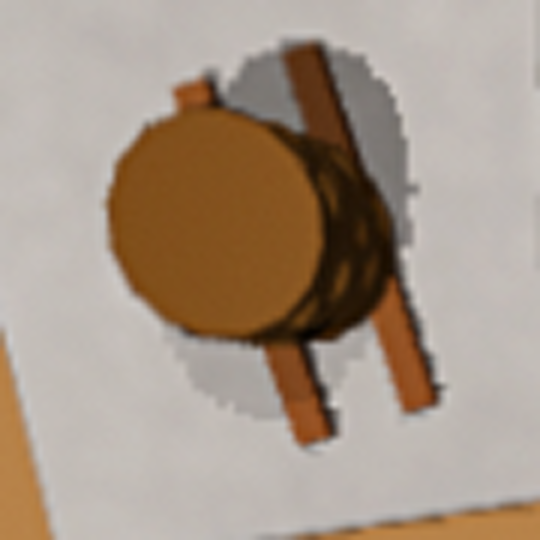

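The crop shows the 60 upright across both sticks. Its top centre is at (165,86.5), which is 0.6 mm from the pair's middle. Handing in.

```bash
python3 -c "
from bench import ctrl
print(ctrl.current_t(),ctrl.sign_off())"
```

```text
the job is handed in; nothing more can be done
60.2417 None
```

The job is handed in at 60 s of the 138 s: all four pillars stand upright on their pairs, shortest next to the gun, measured within about 5 mm of centre, with the cup still standing in place; sign-off returned no verdict.

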